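# Fill a toy hairdryer shell with weight slugs through the swing-over funnel

### The job

Swing the funnel all the way over the barrel of the clamped hairdryer shell, then pour all eight steel slugs from the scoop through the funnel down into the barrel. Leave the funnel over the barrel, stand the empty scoop back upright on its rubber mat, and leave the loose nozzle, mirror frame and spring where they lie.

Things in the scene. Friction and masses are not known exactly. Their poses are not given: they have to be found in the camera images.
- funnel (a joint): hinge of the swing-over steel funnel about the jig's upright post: 0 = against its stop, funnel exactly over the shell's barrel; grows (rad, to 1.6) as the funnel swings aside towards the robot (clockwise from above). It stays where it is left (about 0.1 N m of friction). The funnel's axis is 130 mm from the hinge axis.
- funnel_hinge (a point): point on the hinge axis (the post, beside the shell), at the height of the funnel rim, 185 mm above the bench.
- funnel_knob (a point): centre of the top of the black upright cylindrical knob on the funnel's arm, 16 mm diameter, standing 86 mm above the arm (top 241 mm above the bench, 56 mm above the funnel rim), 55 mm from the hinge axis on the line from hinge to funnel. The funnel's rim comes within 9 mm of the knob's side, lower down.
- funnel_rim (a point): centre of the funnel's mouth at rim height, 185 mm above the bench. Steel cone, 116 mm outer and 110 mm inner diameter at the rim, narrowing over 50 mm of height to a stem of 34 mm bore, whose outlet is 5 mm above the barrel mouth when swung in.
- barrel_mouth (a point): centre of the open mouth of the pink toy hairdryer shell's barrel, clamped mouth up in the jig: 52 mm outer, 44 mm inner diameter, mouth 115 mm above the bench. z is up. The shell's handle lies level along +x, away from the robot, under a steel toggle clamp 145 mm high; the funnel post is to +y.
- barrel_floor (a point): centre of the barrel's inner floor, 98 mm below the mouth.
- jig: fixed aluminium plate, 240 x 220 x 12 mm, carrying shell, clamp and funnel post; origin on the bench right under the barrel axis; its +x points along the shell handle, +y to the post, which is 130 mm off and 140 mm high.
- scoop: white plastic hand scoop, 160 g. Origin: underside of its flat floor (4 mm thick). From x=-28 the floor ramps up to the open pouring lip at x=-68, z=22 mm. Side walls to z=38, x -68 to 35, 62 mm wide outside, 56 inside. At the rear an upright fin to grip: 10 mm thick across y, x=14 to 50, z=38 to 79, centre (32, 0, 58) mm.
- scoop_mat: fixed black rubber mat 150 x 150 x 3 mm on the bench; the scoop stands on it. Origin at the centre of its underside.
- nozzle: bystander: white plastic hairdryer nozzle, 50 mm diameter, 57 mm high, loose on the bench; origin centre of underside.
- mirror: bystander: lavender plastic hand-mirror frame lying flat, ring 90 mm diameter and handle to 128 mm along -y, 10 mm thick; origin centre of the ring's underside.
- spring: bystander: small steel torsion spring, coil 16 mm, legs to 50 mm overall, loose on the bench; origin centre of underside.
- slug0: steel weight slug, a pill with round ends, 14 mm diameter, 20 mm long along its y, 18 g; origin at its centre. One of eight alike lying in the scoop.
- slug1: steel weight slug, a pill with round ends, 14 mm diameter, 20 mm long along its y, 18 g; origin at its centre. One of eight alike lying in the scoop.
- slug2: steel weight slug, a pill with round ends, 14 mm diameter, 20 mm long along its y, 18 g; origin at its centre. One of eight alike lying in the scoop.
- slug3: steel weight slug, a pill with round ends, 14 mm diameter, 20 mm long along its y, 18 g; origin at its centre. One of eight alike lying in the scoop.
- slug4: steel weight slug, a pill with round ends, 14 mm diameter, 20 mm long along its y, 18 g; origin at its centre. One of eight alike lying in the scoop.
- slug5: steel weight slug, a pill with round ends, 14 mm diameter, 20 mm long along its y, 18 g; origin at its centre. One of eight alike lying in the scoop.
- slug6: steel weight slug, a pill with round ends, 14 mm diameter, 20 mm long along its y, 18 g; origin at its centre. One of eight alike lying in the scoop.
- slug7: steel weight slug, a pill with round ends, 14 mm diameter, 20 mm long along its y, 18 g; origin at its centre. One of eight alike lying in the scoop.

How it is judged (in metres and radians):
On the way, in this order (a step that is already met when the one before it is completed fails the run):
1. the funnel is swung over the barrel, against its stop (within 0.1 rad) (value of joint funnel below 0.1 rad), for 0.2 s.
2. all eight slugs are inside the barrel, the funnel still over it (horizontal distance between each of slug0, slug1, slug2, slug3, slug4, slug5, slug6, slug7 and barrel_mouth below 0.024 m and z of each of slug0, slug1, slug2, slug3, slug4, slug5, slug6, slug7 in the frame of barrel_mouth below -0.006 m and z of each of slug0, slug1, slug2, slug3, slug4, slug5, slug6, slug7 in the frame of barrel_floor above 0 m and value of joint funnel below 0.1 rad), for 0.2 s.
At the end, for the whole second after the job is handed in: All eight slugs rest inside the barrel (centres within 24 mm of its axis, at least 6 mm below its mouth); funnel joint under 0.1 rad; the scoop stands still and upright (within 0.12 rad) on its mat, its origin within 50 mm of the mat's centre along both of the mat's sides (all of step 2 and x of scoop in the frame of scoop_mat between -0.05 and 0.05 m and y of scoop in the frame of scoop_mat between -0.05 and 0.05 m and z of scoop in the frame of scoop_mat below 0.008 m and angle between scoop's own z axis and vertical below 0.12 rad and linear speed of scoop below 0.02 m/s and linear speed of each of slug0, slug1, slug2, slug3, slug4, slug5, slug6, slug7 below 0.03 m/s); the robot touches nothing.
It fails at once if the nozzle is moved more than 30 mm (distance of nozzle from where it was at the start of the episode above 0.03 m).
It fails at once if the mirror is moved more than 30 mm (distance of mirror from where it was at the start of the episode above 0.03 m).
It fails at once if the spring is moved more than 30 mm (distance of spring from where it was at the start of the episode above 0.03 m).
It also fails if it takes over 64 s, if anything falls off the work surface, if the arm or the gripper's body presses on something with over 40 N, if the wrist force passes 120 N, or if a joint passes its speed limit or range.

### The arm

A 6-joint arm with a two-finger parallel gripper is mounted at the origin on the work surface. World frame = base frame: x ahead of the robot, y to its left, z up, the work surface at z = 0. Lengths are in mm, angles in rad, forces in N, time in s.
With the tool pointing down it reaches from about 275 to 750 mm from the base axis. Payload 10.2 kg.
Tool frame: the origin (TCP) lies at the very end of the fingers, on their centre line; the grasp point (between the pads) lies 19 mm behind it; x points along the fingers, y is the direction in which the jaws open and shut, and the axes are right-handed (so a half turn about x gives the same grasp; the last joint's range is limited). The gripper opens to 85 mm and grips with 20 to 120 N. Pads are 22 mm wide; open, the fingers measure 114 mm over their backs; the gripper's body (76 mm by 85 mm) begins 54 mm behind the grasp point. The pads swing forward as they close: fully open they stand 13 mm farther back than shut.
Start: joints at [1.079, 0.313, 1.498, -0, 1.331, -0.223], TCP at [139.439, 506.15, 210.994] pointing down, gripper open.
Joint ranges: [-2.94, 2.94], [-0.97, 2.17], [0.19, 2.56], [-1.23, 4.37], [0.02, 3.11], [-2.88, 2.88]. Speed limits (rad/s): [2.39, 2.39, 3.01, 3.14, 3.14, 3.14].

### API

Orientations are given as a unit quaternion [w, x, y, z].
In Python, from rig import ctrl, viewer, order gives the robot as it stands. The module is installed in compiled form; this text tells all that it offers.
- The arm moves only by the tool carry_out, never from a script. Its argument "deltas" is a list of rows, each a list of 7 numbers: the gripper command: -1 is fully open, 1 is shut, values between are in proportion, then the shift along the tool's x, y, z in mm, then the turn, a rotation vector about the tool's x, y, z in degrees. A call has exactly 5 rows; each row is the pose to reach, as a shift and turn from the pose commanded when the call began, along the tool's axes at that moment; what a row does not reach only later rows make up. A row lasts 1/8 s, in which the tool goes at most 62.5 mm and 10.7 degrees, less where a joint would pass 70% of its speed; a pose out of reach is approached as far as the arm can. A call with a gripper value outside its range is refused whole. The fingers move at their own pace and stop on an object; "newtons" is the grip in N (left out, the last holds). Time passes only in rows, so rows that repeat a pose let the fingers close, or fill a call up. It gives the time, the measured TCP pose, the force and the opening at its end, in the units of the state.
- ctrl.sense(): the state, without advancing time (a new reading comes with each control period).
- viewer.capture(name): name is "scene" or "top"; returns the picture (480x640x3 uint8, red, green, blue); there is no depth.
- viewer.calibration(name): a dict with "fx", "fy", "cx", "cy" (pixels), "xyz" and "attitude" of the camera in the world. Camera axes: x right, y down, z forward; pixel columns grow to the right and rows downward; lengths in mm; the calibration is good to about 2 mm. A picture is of the moment at which its call begins. calibration takes no time and is no camera call.
- order.finish_job(): hands the job in, once; it reports no verdict.
The state is a dict: "time_s": time; "joints": joint angles; "dq": joint speeds; "tau": joint torques, N m; "eef_pos": TCP position; "ee_rot": TCP orientation; "force": force on the tool from outside, world axes, zero at the start; "wrist_torque": the same for the moment, N m; "grip_width": opening from 0.0 (shut) to 1.0 (fully open).
Only numpy, scipy, OpenCV 4.12 (cv2) and the standard library are available. Lean on these libraries where they do the work, as an engineer would, in place of code of your own. Each camera call takes 0.05 s, during which the arm holds its last target. There are 200 camera calls.

## Working session

There is one attempt and no reset: what is moved stays moved. The work goes in short steps, Python scripts to look and compute and a tool call to move; the robot and the scene stay as the last step left them, time stands still between calls to the robot, and variables do not carry over. Pictures are saved under pics/ and viewed, about 8 in all and at most 12, crops included, and the job is handed in when it is done.

Besides the shell and the picture viewer there is one more tool, called after "Call:" as name(argument=value, ...) on one line, values as JSON. carry_out: Moves the arm, as the interface text tells. Its arguments: {"type":"object","properties":{"deltas":{"type":"array"},"newtons":{"type":"number"}},"required":["deltas"]}

```bash
mkdir -p pics; python3 - <<'E'
from rig import ctrl, viewer
import cv2
for n in("scene","top"):
    cv2.imwrite(f"pics/{n}0.png",viewer.capture(n)[:,:,::-1]); print(n,viewer.calibration(n))
print(ctrl.sense())
E
```

```text
scene {'fx': 456.21366813716537, 'fy': 456.21366813716537, 'cx': 310.26120442244064, 'cy': 244.28515858916586, 'xyz': array([1037.87283436,  414.2183205 ,  753.13232348]), 'attitude': array([-0.16610959,  0.38579096,  0.82617974, -0.37549964])}
top {'fx': 548.8846035049827, 'fy': 548.8846035049827, 'cx': 326.03856156709463, 'cy': 236.43861008123514, 'xyz': array([ 395.41708564,  -24.25297773, 1068.09476845]), 'attitude': array([-0.06029766,  0.71469602, -0.69371651,  0.06581182])}
{'time_s': 0.1, 'joints': array([ 1.07859346e+00,  3.13389983e-01,  1.49834598e+00, -4.30765984e-07,
        1.33098052e+00, -2.23391941e-01]), 'dq': array([-0.00026763, -0.00081116, -0.0028343 ,  0.00105458,  0.00140391,
       -0.00151008]), 'tau': array([ 1.95859669e-03, -4.12904048e+01, -2.60139048e+01, -2.10506068e-04,
        3.11216267e-03,  4.99083194e-05]), 'eef_pos': array([139.32291786, 505.92534481, 210.50008595]), 'ee_rot': array([ 0.70059039,  0.09438086,  0.70086842, -0.0951253 ]), 'force': array([-0.29932723,  0.23390955,  0.14138268]), 'wrist_torque': array([0.01042927, 0.01324245, 0.0569944 ]), 'grip_width': 1.0020455362014622}
```

View pics/scene0.png

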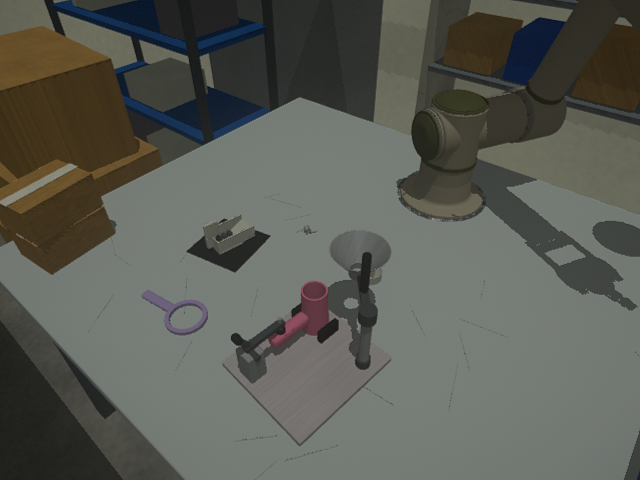

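View pics/top0.png

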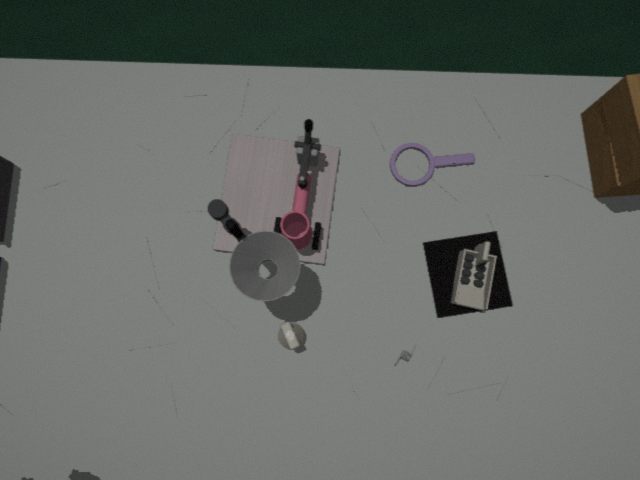

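```bash
cat >h.py <<'E'
import numpy as np, cv2
from scipy.spatial.transform import Rotation as R
from rig import ctrl, viewer
def rot(q): return R.from_quat(np.roll(q,-1))
def ray(n,px,z):
    c=viewer.calibration(n); d=rot(c['attitude']).apply([(px[0]-c['cx'])/c['fx'],(px[1]-c['cy'])/c['fy'],1])
    return c['xyz']+d*(z-c['xyz'][2])/d[2]
def proj(n,p):
    c=viewer.calibration(n); v=rot(c['attitude']).inv().apply(np.array(p,float)-c['xyz'])
    return np.array([c['fx']*v[0]/v[2]+c['cx'],c['fy']*v[1]/v[2]+c['cy']])
def snap(n,f,box=None,s=1):
    im=viewer.capture(n)[:,:,::-1].copy(); cv2.imwrite('pics/raw_'+f,im)
    if box: im=im[box[1]:box[3],box[0]:box[2]]
    cv2.imwrite('pics/'+f,cv2.resize(im,None,fx=s,fy=s,interpolation=cv2.INTER_CUBIC))
E
python3 - <<'E'
from h import *
t=cv2.imread('pics/top0.png'); s=cv2.imread('pics/scene0.png')
a=cv2.resize(t[110:310,200:340],None,fx=2.9,fy=2.9,interpolation=cv2.INTER_CUBIC)
b=cv2.resize(t[225:325,415:520],None,fx=3.7,fy=3.7,interpolation=cv2.INTER_CUBIC)
o=np.zeros((580,800,3),np.uint8);o[:,:406]=a;o[:370,408:408+388]=b[:370]
cv2.imwrite('pics/c1.png',np.clip(o*1.6,0,255))
# mat
d=((t.max(2)<45)*255).astype(np.uint8); d[:, :415]=0; d[:225]=0; d[330:]=0;d[:,520:]=0
c=max(cv2.findContours(d,0,2)[0],key=cv2.contourArea); r=cv2.minAreaRect(cv2.convexHull(c)); print(r)
P=[ray('top',p,3)[:2] for p in cv2.boxPoints(r)]; print(np.round(P,1),np.mean(P,0))
for n,p,z in [('barrel',(296,228),115),('rimc',(265,266),185)]: print(n,ray('top',p,z))
E
```

```text
((467.18798828125, 273.78399658203125), (77.09962463378906, 75.75799560546875), 79.69515228271484)
[[ 581.3 -221.3]
 [ 613.1 -369.4]
 [ 464.2 -392.2]
 [ 434.  -247.5]] [ 523.11340293 -307.58103075]
barrel [581.07823188  24.32380297 115.        ]
rimc [503.31513117  68.42831821 185.        ][ WARN:0@0.457] global loadsave.cpp:1063 imwrite_ Unsupported depth image for selected encoder is fallbacked to CV_8U.
```

View pics/c1.png

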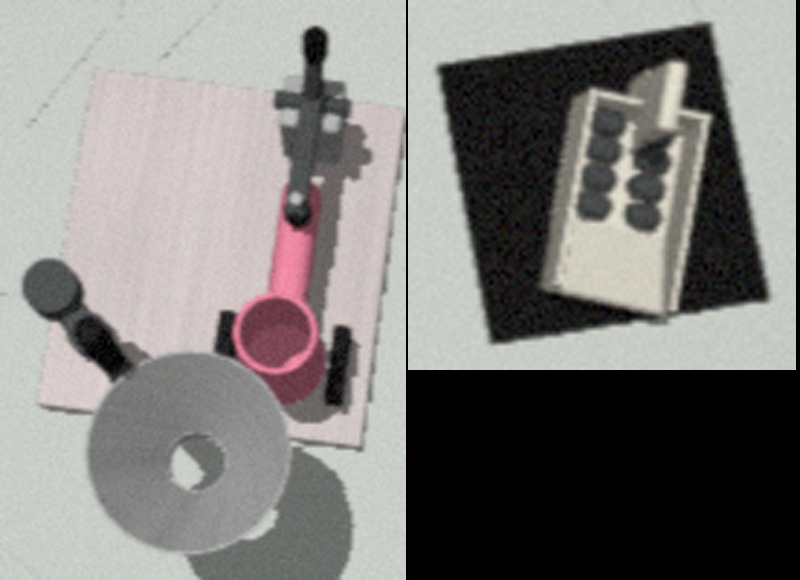

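```bash
cat >>h.py <<'E'
def left(x,y): return (200+x/2.9,110+y/2.9)
def right(x,y): return (415+(x-408)/3.7,225+y/3.7)
E
python3 - <<'E'
from h import *
np.set_printoptions(precision=3,suppress=True)
B=ray('top',left(275,333),115); F=ray('top',left(190,452),185); K=ray('top',left(92,333),241)
print('barrel',B,'rim',F,'knob',K)
u=(K-F)[:2]; print('KF dist (75)',np.hypot(*u)); u/=np.hypot(*u)
H=F[:2]+130*u; print('hinge',H,'post@150',ray('top',left(52,288),150),'dBH(130)',np.hypot(*(H-B[:2])))
w=B[:2]-H; a=np.arctan2(*w[::-1]);b=np.arctan2(*(F[:2]-H)[::-1]); print('dir0',a,'now',b,'joint',a-b)
c=[ray('top',right(*p),41) for p in [(590,90),(712,116),(545,290),(668,318)]]
r=(c[0]+c[1])/2;f=(c[2]+c[3])/2; ax=(r-f)[:2];print('len103',np.hypot(*ax)); ax/=np.hypot(*ax)
O=(r+f)[:2]/2+16.5*ax; print('scoop O',O,'yaw',np.degrees(np.arctan2(*ax[::-1])),'fin',O+32*ax)
p=proj('top',[*(O+32*ax),82]);print('fin top in crop',(p[0]-415)*3.7+408,(p[1]-225)*3.7)
for z in(41,82):print('scene fin',proj('scene',[*(O+32*ax),z]))
print('scene rim,knob,barrel',proj('scene',F),proj('scene',K),proj('scene',B))
print(rot(ctrl.sense()['ee_rot']).as_matrix())
E
```

```text
barrel [586.732  26.618 115.   ] rim [503.565  67.604 185.   ] knob [558.444 116.615 241.   ]
KF dist (75) 73.57889858375397
hinge [600.527 154.197] post@150 [602.704 157.272 150.   ] dBH(130) 128.32249250090743
dir0 -1.678503294153483 now -2.412627413384205 joint 0.7341241192307222
len103 106.0091721266967
scoop O [ 522.836 -315.216] yaw -13.444508955237144 fin [ 553.96  -322.656]
fin top in crop 672.9625375472988 99.39295367888224
scene fin [212.401 234.105]
scene fin [209.676 220.891]
scene rim,knob,barrel [358.776 247.337] [365.285 251.82 ] [313.547 288.154]
[[-0.001  0.266  0.964]
 [-0.001  0.964 -0.266]
 [-1.    -0.001 -0.   ]]
```

```bash
cat >>h.py <<'E'
np.set_printoptions(precision=2,suppress=True)
def yawR(yaw,pitch=0):
    "tool down with tool y at yaw deg; then pitch deg about tool y"
    c,s=np.cos(np.radians(yaw)),np.sin(np.radians(yaw))
    return R.from_matrix(np.array([[0,0,-1],[c,s,0],[s,-c,0]]).T)*R.from_rotvec([0,np.radians(pitch),0])
def delta(pos,rt,p0=None,r0=None):
    s=ctrl.sense() if p0 is None else 0
    p0=s['eef_pos'] if p0 is None else np.array(p0,float); r0=rot(s['ee_rot']) if r0 is None else r0
    return np.r_[r0.inv().apply(np.array(pos,float)-p0),np.degrees((r0.inv()*rt).as_rotvec())]
E
python3 -c "
from h import *
r=yawR(41.8)
print(delta([558.4,116.6,275],r))"
```

```text
[ -64.34 -264.11  507.41   32.8     0.      0.07]
```

Call:
carry_out(deltas=[[-1, -12, -21, 40, 0, 0, 0], [-1, -25, -42, 81, 0, 0, 0], [-1, -38, -63, 122, 0, 0, 0], [-1, -51, -84, 162, 0, 0, 0], [-1, -64, -105, 203, 0, 0, 0]])

```text
time_s: 0.72
eef_pos: [308.0, 349.8, 275.2]
ee_rot: [0.701, 0.095, 0.701, -0.095]
force: [-0.2, 0.9, -1.0]
grip_width: 0.998
```

Call:
carry_out(deltas=[[-1, 0, -21, 40, 0, 0, 0], [-1, 0, -42, 81, 0, 0, 0], [-1, 0, -63, 122, 0, 0, 0], [-1, 0, -84, 162, 0, 0, 0], [-1, 0, -105, 203, 0, 0, 0]])

```text
time_s: 1.35
eef_pos: [475.9, 194.7, 274.7]
ee_rot: [0.701, 0.095, 0.701, -0.095]
force: [0.0, 0.5, 0.1]
grip_width: 1.0
```

Call:
carry_out(deltas=[[-1, 0, -14, 25, 8, 0, 0], [-1, 0, -28, 51, 16, 0, 0], [-1, 0, -41, 76, 24, 0, 0], [-1, 0, -54, 101, 33, 0, 0], [-1, 0, -54, 101, 33, 0, 0]])

```text
time_s: 1.98
eef_pos: [558.7, 115.9, 274.0]
ee_rot: [0.644, 0.29, 0.645, -0.291]
force: [0.5, -1.2, -0.0]
grip_width: 1.004
```

```bash
python3 -c "
from h import *
print(delta([558.4,116.6,216],yawR(41.8)),ctrl.sense()['eef_pos'],ctrl.sense()['time_s'])
snap('top','t2.png',(180,150,340,310),3.5)"
```

```text
[58.03  0.34 -0.66 -0.3  -0.05  0.07] [558.67 115.89 274.03] 1.975
```

View pics/t2.png

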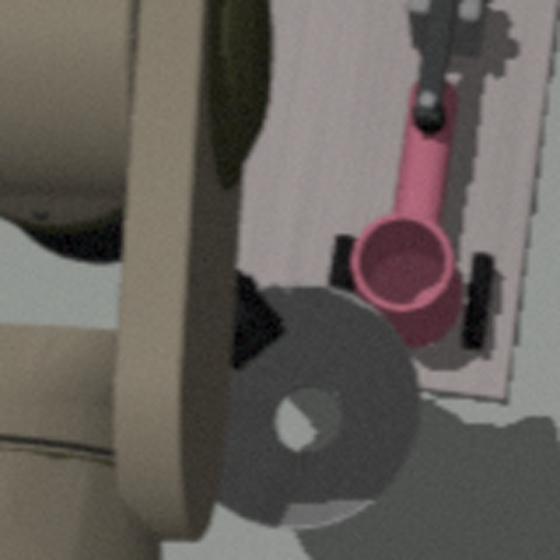

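Call:
carry_out(deltas=[[-1, 15, 0, -1, 0, 0, 0], [-1, 30, 0, -1, 0, 0, 0], [-1, 45, 0, -1, 0, 0, 0], [-1, 58, 0, -1, 0, 0, 0], [0.5, 58, 0, -1, 0, 0, 0]], newtons=25)

```text
time_s: 2.65
eef_pos: [557.0, 117.8, 215.9]
ee_rot: [0.644, 0.29, 0.646, -0.29]
force: [0.1, -0.4, 1.0]
grip_width: 0.819
```

Call:
carry_out(deltas=[[1, 0, 0, 0, 0, 0, 0], [1, 0, 0, 0, 0, 0, 0], [1, 0, 0, 0, 0, 0, 0], [1, 0, 0, 0, 0, 0, 0], [1, 0, 0, 0, 0, 0, 0]])

```text
time_s: 3.28
eef_pos: [561.0, 120.6, 218.2]
ee_rot: [0.648, 0.293, 0.642, -0.286]
force: [19.9, 15.9, -4.2]
grip_width: 0.15
```

```bash
python3 -c "
from h import *
s=ctrl.sense(); p=s['eef_pos'];H=np.array([601.5,155.5])
v=p[:2]-H; print(s,np.hypot(*v)); R0=rot(s['ee_rot'])
for k in np.linspace(0,1,6)[1:]:
  a=-0.76*-k; c,sn=np.cos(a),np.sin(a); q=H+np.array([[c,-sn],[sn,c]])@v
  print(delta([*q,p[2]],R.from_rotvec([0,0,a])*R0,p,R0))
snap('scene','s2.png',(220,180,460,380),2.5)"
```

```text
{'time_s': 3.275, 'joints': array([ 0.  ,  0.41,  1.34,  0.01,  1.38, -0.72]), 'dq': array([-0.,  0., -0., -0.,  0.,  0.]), 'tau': array([ -6.43, -49.01, -20.87,  -3.84,   4.87,  -0.02]), 'eef_pos': array([560.99, 120.62, 218.22]), 'ee_rot': array([ 0.65,  0.29,  0.64, -0.29]), 'force': array([19.87, 15.88, -4.15]), 'wrist_torque': array([ 2.7 , -3.38,  0.04]), 'grip_width': 0.1497342908625985} 53.45830794838698
[ 0.03  0.49  8.1  -8.71  0.11  0.02]
[  0.07   2.19  16.04 -17.42   0.22   0.05]
[  0.13   5.08  23.63 -26.12   0.33   0.07]
[  0.2    9.09  30.69 -34.83   0.44   0.1 ]
[  0.29  14.11  37.06 -43.54   0.55   0.12]
```

View pics/s2.png

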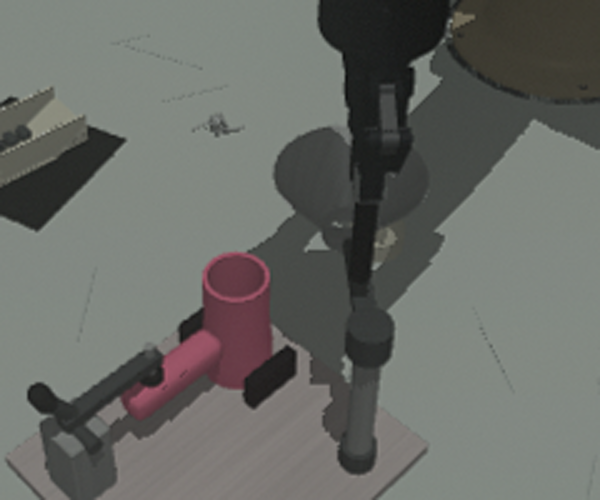

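Call:
carry_out(deltas=[[1, 0, 4, 0, 0, 0, 0], [1, 0, 5.5, 4, -4, 0, 0], [1, 0, 6, 10, -10, 0, 0], [1, 0, 7.5, 16.5, -17.5, 0, 0], [1, 0, 10.5, 24, -26, 0, 0]])

```text
time_s: 3.95
eef_pos: [581.6, 106.9, 218.0]
ee_rot: [0.694, 0.136, 0.694, -0.135]
force: [0.1, 3.7, 4.5]
grip_width: 0.153
```

```bash
python3 -c "
from h import *
s=ctrl.sense(); p=s['eef_pos'];H=np.array([602,157.])
v=p[:2]-H; print(p,s['force'],np.hypot(*v),np.arctan2(v[1],v[0])+1.688); R0=rot(s['ee_rot'])
for k in [.1,.2,.3,.36]:
  a=k; c,sn=np.cos(a),np.sin(a); q=H+np.array([[c,-sn],[sn,c]])@v
  print(delta([*q,p[2]],R.from_rotvec([0,0,a])*R0,p,R0))"
```

```text
[581.57 106.95 218.05] [0.11 3.73 4.5 ] 54.06176189392797 -0.2703405629376028
[ 0.01  0.26  5.4  -5.73  0.01  0.01]
[  0.01   1.06  10.74 -11.46   0.01   0.01]
[  0.02   2.39  15.98 -17.19   0.02   0.02]
[  0.02   3.44  19.05 -20.63   0.02   0.02]
```

Smooth, low forces; 0.27 rad remains.

Call:
carry_out(deltas=[[1, 0, 0.3, 5.5, -6, 0, 0], [1, 0, 1, 10.5, -11, 0, 0], [1, 0, 1.8, 13.5, -14.5, 0, 0], [1, 0, 2.4, 16, -17, 0, 0], [1, 0, 3, 17.5, -18.5, 0, 0]])

```text
time_s: 4.58
eef_pos: [597.0, 103.4, 217.9]
ee_rot: [0.705, 0.024, 0.708, -0.023]
force: [-15.4, 1.6, 9.7]
grip_width: 0.15
```

```bash
python3 -c "
from h import *
s=ctrl.sense(); p=s['eef_pos'];H=np.array([602,157.])
v=p[:2]-H; print(p,s['force'],s['wrist_torque'],np.hypot(*v),np.arctan2(v[1],v[0])+1.688,s['grip_width'])
snap('top','t3.png',(180,150,340,310),3)"
```

```text
[597.   103.37 217.91] [-15.35   1.56   9.72] [ 0.27  2.68 -0.13] 53.85896166061263 0.024205473166092784 0.14999472161469693
```

View pics/t3.png

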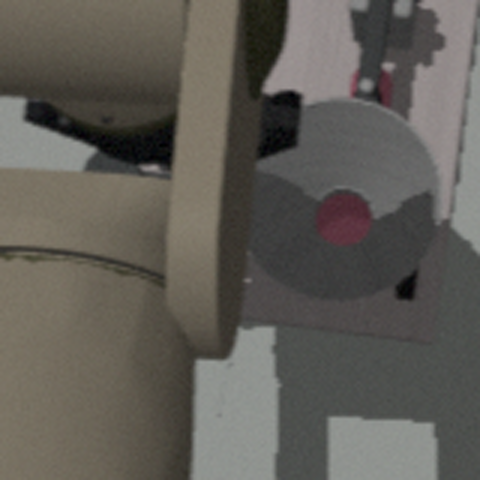

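Call:
carry_out(deltas=[[0, 0, 0, -2, 0, 0, 0], [-1, 0, 0, -2, 0, 0, 0], [-1, 0, 0, -2, 0, 0, 0], [-1, -30, 0, -2, 0, 0, 0], [-1, -70, 0, -2, 0, 0, 0]])

```text
time_s: 5.25
eef_pos: [596.3, 102.9, 287.1]
ee_rot: [0.706, 0.024, 0.707, -0.024]
force: [0.2, 0.5, -0.1]
grip_width: 0.998
```

```bash
python3 -c "
from h import *
s=ctrl.sense(); print(s['eef_pos'],s['force'],s['grip_width'],s['time_s'])
print(delta([553.96,-322.7,170],yawR(76.6)))"
```

```text
[596.31 102.87 287.08] [ 0.21  0.51 -0.11] 0.9978003749827007 5.25
[ 117.18 -427.45  -12.96    9.49   -0.12    0.02]
```

Call:
carry_out(deltas=[[-1, 0, -45, -1, 0, 0, 0], [-1, 0, -90, -3, 0, 0, 0], [-1, 0, -140, -4, 0, 0, 0], [-1, 0, -190, -6, 0, 0, 0], [-1, 0, -240, -7, 0, 0, 0]])

```text
time_s: 5.88
eef_pos: [573.0, -137.6, 287.1]
ee_rot: [0.707, 0.024, 0.707, -0.024]
force: [-0.2, -0.7, -0.5]
grip_width: 1.0
```

Call:
carry_out(deltas=[[-1, 10, -45, -1, 2, 0, 0], [-1, 30, -90, -3, 4, 0, 0], [-1, 60, -140, -4, 6, 0, 0], [-1, 90, -187.5, -6, 9.5, 0, 0], [-1, 117, -187.5, -6, 9.5, 0, 0]])

```text
time_s: 6.5
eef_pos: [553.3, -325.8, 168.1]
ee_rot: [0.702, 0.084, 0.702, -0.084]
force: [0.3, 0.8, 0.3]
grip_width: 0.997
```

```bash
python3 -c "
from h import *
s=ctrl.sense(); print(s['eef_pos'],s['force'],s['grip_width'],s['time_s'])
print(delta([553.96,-322.7,45],yawR(76.6)))
im=viewer.capture('top')[:,:,::-1];im2=viewer.capture('scene')[:,:,::-1]
a=cv2.resize(im[110:310,200:340],None,fx=2.9,fy=2.9); b=cv2.resize(im2[150:290,150:290],None,fx=2.8,fy=2.8)
o=np.zeros((580,800,3),np.uint8);o[:,:406]=a;o[:392,408:]=b
cv2.imwrite('pics/c4.png',o)"
```

```text
[ 553.35 -325.83  168.06] [0.31 0.83 0.27] 0.9968354452204183 6.5
[123.06   3.2   -0.04  -0.27  -0.05   0.01]
```

View pics/c4.png

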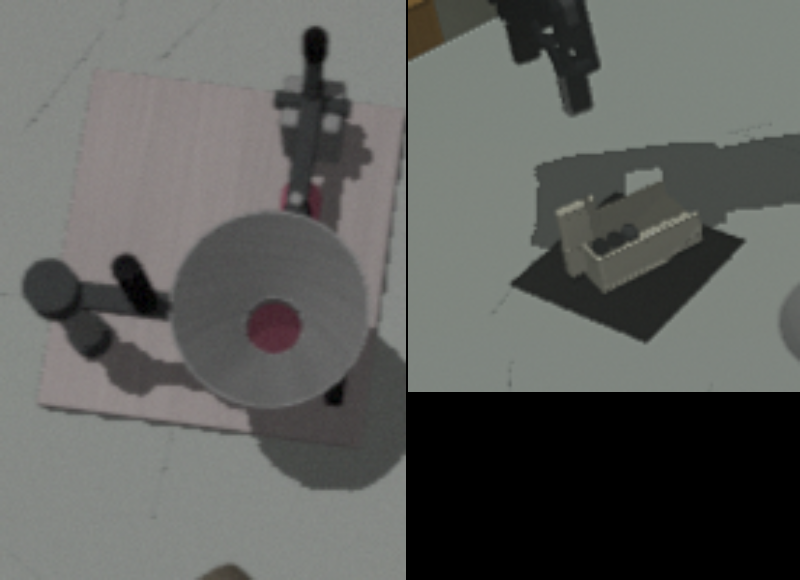

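Call:
carry_out(deltas=[[-1, 30, 3, 0, 0, 0, 0], [-1, 60, 3, 0, 0, 0, 0], [-1, 90, 3, 0, 0, 0, 0], [-1, 110, 3, 0, 0, 0, 0], [-1, 121, 3, 0, 0, 0, 0]])

```text
time_s: 7.22
eef_pos: [555.7, -319.4, 49.3]
ee_rot: [0.702, 0.082, 0.702, -0.082]
force: [0.5, 0.4, 0.6]
grip_width: 1.002
```

Call:
carry_out(deltas=[[0.6, 0, 0, 0, 0, 0, 0], [1, 0, 0, 0, 0, 0, 0], [1, 0, 0, 0, 0, 0, 0], [1, 0, 0, 0, 0, 0, 0], [1, 0, 0, 0, 0, 0, 0]], newtons=70)

```text
time_s: 7.85
eef_pos: [555.2, -319.9, 49.5]
ee_rot: [0.702, 0.082, 0.702, -0.083]
force: [-1.8, 0.3, 3.2]
grip_width: 0.095
```

```bash
python3 -c "
from h import *
s=ctrl.sense(); print(s['eef_pos'],s['force'],s['wrist_torque'],s['grip_width'],s['time_s'])
print('rim',ray('top',left(270,309),185))"
```

```text
[ 555.2  -319.88   49.5 ] [-1.75  0.28  3.18] [ 0.08  0.26 -0.06] 0.09468524585736829 7.85
rim [586.47  26.25 185.  ]
```

Call:
carry_out(deltas=[[1, -6, 0, 0, 0, 0, 0], [1, -20, 0, 0, 0, 0, 0], [1, -40, 0, 0, 0, 0, 0], [1, -62, 0, 0, 0, 0, 0], [1, -85, 0, 0, 0, 0, 0]])

```text
time_s: 8.48
eef_pos: [555.2, -319.6, 135.4]
ee_rot: [0.702, 0.082, 0.702, -0.083]
force: [-0.8, 0.0, -3.5]
grip_width: 0.086
```

Call:
carry_out(deltas=[[1, -25, 0, 0, 0, 0, 0], [1, -53, 0, 0, 0, 0, 0], [1, -83, 0, 0, 0, 0, 0], [1, -112, 0, 0, 0, 0, 0], [1, -136, 0, 0, 0, 0, 0]])

```text
time_s: 9.1
eef_pos: [555.2, -319.6, 272.1]
ee_rot: [0.703, 0.082, 0.702, -0.083]
force: [0.7, 0.2, -4.1]
grip_width: 0.092
```

```bash
python3 -c "
from h import *
s=ctrl.sense(); print(s['eef_pos'],s['force'],s['wrist_torque'],s['grip_width'],s['time_s'])
print(delta([700,26.3,270],yawR(92)))
snap('scene','s5.png',(120,100,420,325),2.6)"
```

```text
[ 555.17 -319.56  272.08] [ 0.72  0.22 -4.1 ] [ 0.01 -0.11 -0.02] 0.09218431113113217 9.1
[  1.95 370.    60.77 -15.39   0.07   0.04]
```

View pics/s5.png

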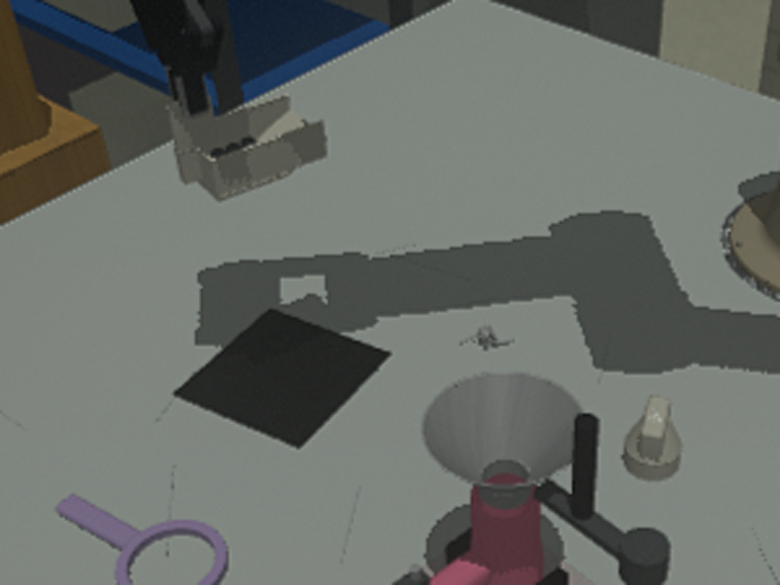

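Call:
carry_out(deltas=[[1, 0, 12, 2, 0, 0, 0], [1, 0, 38, 6, 0, 0, 0], [1, 0, 72, 12, 0, 0, 0], [1, 0, 110, 18, 0, 0, 0], [1, 0, 148, 24, 0, 0, 0]])

```text
time_s: 9.78
eef_pos: [613.0, -179.1, 268.4]
ee_rot: [0.701, 0.083, 0.703, -0.082]
force: [0.5, -0.6, -3.0]
grip_width: 0.098
```

Call:
carry_out(deltas=[[1, 0, 38, 6, -1, 0, 0], [1, 0, 74, 12, -3, 0, 0], [1, 0, 106, 18, -5, 0, 0], [1, 0, 134, 23, -8, 0, 0], [1, 0, 158, 26, -11, 0, 0]])

```text
time_s: 10.4
eef_pos: [674.8, -31.7, 268.6]
ee_rot: [0.706, 0.014, 0.708, -0.014]
force: [0.3, -1.3, -4.0]
grip_width: 0.095
```

```bash
python3 -c "
from h import *
s=ctrl.sense(); print(s['eef_pos'],s['force'],s['time_s'],s['joints'])
print(delta([700,26.3,270],yawR(92)))"
```

```text
[674.77 -31.68 268.58] [ 0.3  -1.28 -3.98] 10.4 [-0.22  0.65  0.83  0.    1.66 -1.75]
[-1.44 58.92 22.95 -4.23 -0.13 -0.04]
```

Call:
carry_out(deltas=[[1, 0, 14, 5, -1, 0, 0], [1, 0, 29, 11, -2, 0, 0], [1, 0, 43, 17, -3, 0, 0], [1, 0, 54, 21, -4, 0, 0], [1, -1, 59, 23, -4, 0, 0]])

```text
time_s: 11.02
eef_pos: [700.4, 24.9, 270.8]
ee_rot: [0.707, -0.01, 0.707, 0.01]
force: [-0.1, -1.2, -3.0]
grip_width: 0.093
```

```bash
cat >>h.py <<'E'
def tcp(th,lz,lx=601,ly=26.3,yaw=92):
    t=np.radians(th); a=100*np.cos(t)-24.5*np.sin(t); f=np.radians(yaw-90)
    return np.array([lx+a*np.cos(f),ly+a*np.sin(f),lz+100*np.sin(t)+24.5*np.cos(t)]),yawR(yaw,-th)
E
python3 -c "
from h import *
s=ctrl.sense(); print(s['eef_pos'],s['force'],s['time_s'],s['joints'])
print(delta(*tcp(0,245)))
q0=tcp(0,245)
def call(L):
  global q0
  print('--')
  for th,z in L: q=tcp(th,z);print(th,z,delta(*q,*q0))
  q0=q
call([(5,240),(10,232),(15,222),(20,212),(24,206)])
call([(27,203),(30,200),(32,198),(34,197),(36,196)])
call([(38,196),(40,196),(42,196),(44,196),(46,196)])
call([(49,196),(52,196),(55,196),(58,196),(61,196)])
call([(64,196),(67,196),(70,196),(73,196),(76,196)])"
```

```text
[700.44  24.91 270.79] [-0.08 -1.21 -2.99] 11.025 [-0.13  0.73  0.7  -0.    1.71 -1.73]
[ 1.29  4.87  0.63 -0.37 -0.02  0.  ]
--
5 240 [-3.62 -0.   -2.52 -0.   -5.   -0.  ]
10 232 [ -3.99  -0.    -5.77   0.   -10.     0.  ]
15 222 [ -2.05  -0.    -9.75   0.   -15.     0.  ]
20 212 [  0.28  -0.   -14.41   0.   -20.     0.  ]
24 206 [  0.44  -0.   -18.61   0.   -24.     0.  ]
--
27 203 [-2.46 -0.   -2.64  0.   -3.   -0.  ]
30 200 [-4.84 -0.   -5.55 -0.   -6.   -0.  ]
32 198 [-6.37 -0.   -7.64 -0.   -8.    0.  ]
34 197 [ -8.77  -0.    -9.43   0.   -10.     0.  ]
36 196 [-11.12  -0.   -11.35   0.   -12.     0.  ]
--
38 196 [-3.48  0.   -0.92 -0.   -2.   -0.  ]
40 196 [-6.92  0.   -1.95 -0.   -4.   -0.  ]
42 196 [-10.32   0.    -3.11  -0.    -6.     0.  ]
44 196 [-13.68   0.    -4.38  -0.    -8.     0.  ]
46 196 [-16.99   0.    -5.77   0.   -10.    -0.  ]
--
49 196 [-5.2   0.   -1.42 -0.   -3.    0.  ]
52 196 [-10.32   0.    -3.11  -0.    -6.     0.  ]
55 196 [-15.34   0.    -5.06  -0.    -9.     0.  ]
58 196 [-20.26   0.    -7.28  -0.   -12.     0.  ]
61 196 [-25.05   0.    -9.75   0.   -15.    -0.  ]
--
64 196 [-5.2   0.   -1.42 -0.   -3.   -0.  ]
67 196 [-10.32   0.    -3.11  -0.    -6.     0.  ]
70 196 [-15.34   0.    -5.06   0.    -9.     0.  ]
73 196 [-20.26  -0.    -7.28   0.   -12.     0.  ]
76 196 [-25.05  -0.    -9.75  -0.   -15.    -0.  ]
```

Call:
carry_out(deltas=[[1, -3, 1.5, -2.5, 0, -5, 0], [1, -3, 3, -5.5, 0, -10, 0], [1, -1, 5, -9.5, 0, -15, 0], [1, 1, 5, -14, 0, -20, 0], [1, 1.5, 5, -18, 0, -24, 0]])

```text
time_s: 11.65
eef_pos: [681.4, 28.6, 269.7]
ee_rot: [0.839, -0.007, 0.544, 0.011]
force: [0.1, 0.4, -3.8]
grip_width: 0.097
```

Call:
carry_out(deltas=[[1, -2.5, 0, -2.5, 0, -3, 0], [1, -5, 0, -5.5, 0, -6, 0], [1, -6.5, 0, -7.5, 0, -8, 0], [1, -9, 0, -9.5, 0, -10, 0], [1, -11, 0, -11.5, 0, -12, 0]])

```text
time_s: 12.28
eef_pos: [666.8, 28.2, 275.1]
ee_rot: [0.891, -0.006, 0.454, 0.012]
force: [-0.4, 0.5, -2.7]
grip_width: 0.091
```

```bash
python3 -c "
from h import *
s=ctrl.sense(); print(s['eef_pos'],s['force'],s['time_s'],s['joints'])
print(delta(*tcp(36,196)))
snap('scene','s6.png',(240,130,440,300),3)"
```

```text
[666.77  28.16 275.09] [-0.39  0.53 -2.72] 12.275 [-0.19  0.26  1.54  0.19  0.73 -1.88]
[ 0.81  0.44  0.28 -0.34  0.03  0.25]
```

View pics/s6.png

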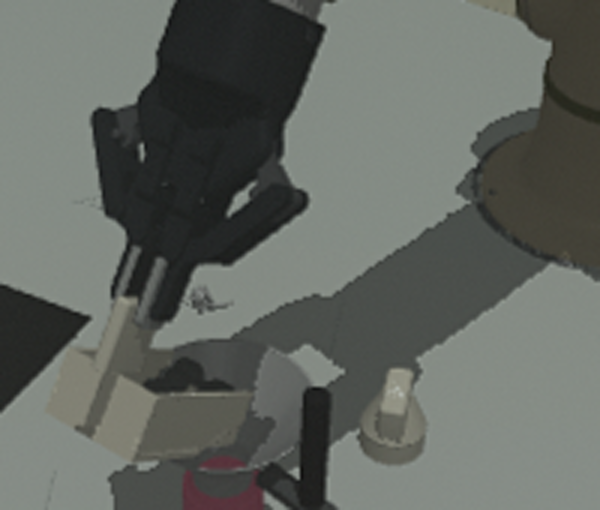

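Call:
carry_out(deltas=[[1, -3.5, 0, -1, 0, -2, 0], [1, -7, 0, -2, 0, -4, 0], [1, -10, 0, -3, 0, -6, 0], [1, -13.5, 0, -4.5, 0, -8, 0], [1, -17, 0, -6, 0, -10, 0]])

```text
time_s: 12.95
eef_pos: [652.2, 27.9, 285.7]
ee_rot: [0.927, -0.005, 0.374, 0.013]
force: [0.7, -0.1, -1.0]
grip_width: 0.094
```

```bash
python3 -c "
from h import *
s=ctrl.sense(); print(s['eef_pos'],s['force'],s['time_s'],s['joints'])
print(delta(*tcp(46,196)))"
```

```text
[652.25  27.85 285.69] [ 0.74 -0.07 -0.99] 12.95 [-0.21  0.17  1.71  0.36  0.5  -2.06]
[ 0.92  0.24 -0.14 -0.28  0.06  0.29]
```

Call:
carry_out(deltas=[[1, -3.5, 0, -1, 0, -2, 0], [1, -7, 0, -2, 0, -4, 0], [1, -10, 0, -3, 0, -6, 0], [1, -13.5, 0, -4.5, 0, -8, 0], [1, -17, 0, -6, 0, -10, 0]])

```text
time_s: 13.58
eef_pos: [636.0, 27.6, 293.3]
ee_rot: [0.956, -0.004, 0.292, 0.014]
force: [0.5, -0.0, -1.7]
grip_width: 0.094
```

```bash
python3 -c "
from h import *
s=ctrl.sense(); print(s['eef_pos'],s['force'],s['time_s'],s['joints'])
print(delta(*tcp(56,196)))
snap('scene','s7.png',(240,130,440,300),3)"
```

```text
[635.97  27.56 293.26] [ 0.54 -0.02 -1.74] 13.575 [-0.24  0.09  1.88  0.83  0.3  -2.53]
[ 0.88 -0.04 -0.2  -0.21  0.08  0.31]
```

View pics/s7.png

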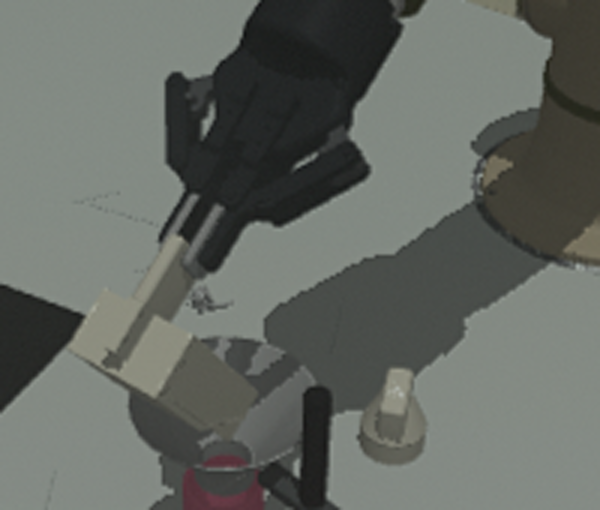

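```bash
python3 -c "
from h import *
f=[]
for i in range(12):
  im=viewer.capture('top'); f.append(ctrl.sense()['force'])
print(np.mean(f,0),np.std(f,0))
cv2.imwrite('pics/t8.png',cv2.resize(im[150:310,200:360,::-1],None,fx=3,fy=3))"
```

```text
[ 0.07 -0.25 -1.88] [0.32 0.51 0.43]
```

View pics/t8.png

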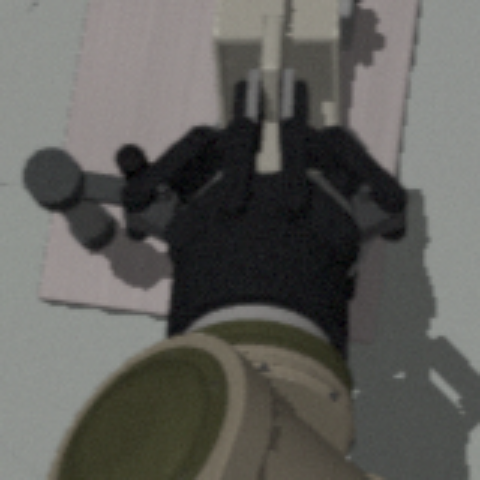

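Call:
carry_out(deltas=[[1, -6, 0, 9, 0, 0, 0], [1, 0, 0, 1, 0, 0, 0], [1, -6, 0, 9, 0, 0, 0], [1, 0, 0, 1, 0, 0, 0], [1, -6, 0, 9, 0, 0, 0]])

```text
time_s: 14.85
eef_pos: [635.5, 27.7, 301.9]
ee_rot: [0.956, -0.004, 0.294, 0.013]
force: [-0.0, -0.4, -2.2]
grip_width: 0.09
```

Call:
carry_out(deltas=[[1, 6, 0, -8, 0, 0, 0], [1, 0, 0, 0, 0, 0, 0], [1, 6, 0, -8, 0, 0, 0], [1, 0, 0, 0, 0, 0, 0], [1, 0, 0, 0, 0, 0, 0]])

```text
time_s: 15.48
eef_pos: [636.2, 27.5, 304.1]
ee_rot: [0.956, -0.004, 0.292, 0.013]
force: [0.1, 0.3, -1.9]
grip_width: 0.095
```

```bash
python3 -c "
from h import *
f=[]
for i in range(12):
  im=viewer.capture('scene'); f.append(ctrl.sense()['force'])
print(np.mean(f,0),np.std(f,0));s=ctrl.sense();print(s['time_s'],s['joints'],s['eef_pos'])
print(delta(*tcp(56,206)))
q0=(s['eef_pos'],rot(s['ee_rot']))
for th,z in [(46,212),(36,220),(26,228),(16,236),(8,242)]:print(delta(*tcp(th,z),*q0))
"
```

```text
[-0.13  0.   -2.03] [0.56 0.36 0.37]
16.075 [-0.24  0.08  1.86  0.76  0.32 -2.45] [635.94  27.55 303.35]
[ 0.95 -0.03 -0.26 -0.23 -0.    0.33]
[15.33  0.09  7.45 -0.25 10.    0.31]
[28.8   0.19 13.7  -0.28 20.    0.29]
[41.93  0.28 16.84 -0.31 30.    0.27]
[54.18  0.35 16.97 -0.33 40.    0.24]
[63.24  0.39 14.71 -0.35 48.    0.22]
```

Call:
carry_out(deltas=[[1, 15, 0, 7.5, 0, 10, 0], [1, 29, 0, 13.5, 0, 20, 0], [1, 42, 0, 17, 0, 30, 0], [1, 54, 0, 17, 0, 40, 0], [1, 63, 0, 15, 0, 48, 0]])

```text
time_s: 16.7
eef_pos: [697.0, 29.3, 281.2]
ee_rot: [0.753, -0.009, 0.657, 0.01]
force: [-0.0, -0.1, -1.4]
grip_width: 0.092
```

Call:
carry_out(deltas=[[1, -5, -20, -2, 0, 2, 0], [1, -5, -50, -4, 0, 4, 0], [1, -5, -85, -7, 0, 6, 0], [1, -5, -115, -9, 0, 8, 0], [1, -5, -140, -10, 0, 8, 0]])

```text
time_s: 17.32
eef_pos: [690.3, -112.3, 283.5]
ee_rot: [0.707, -0.01, 0.707, 0.01]
force: [0.6, 0.3, -2.4]
grip_width: 0.093
```

```bash
python3 -c "
from h import *
f=[]
for i in range(8):
  f.append(viewer.capture('scene') is None or ctrl.sense()['force'])
s=ctrl.sense();print(np.mean(f,0),s['time_s'],s['joints'],s['eef_pos'])
t=viewer.capture('top')[:,:,::-1];c=viewer.capture('scene')[:,:,::-1]
p=s['eef_pos'];R0=rot(s['ee_rot'])
lip=p+R0.apply([0,0,0])
u,v=proj('scene',p+np.array([-50,0,-30])).astype(int);print(u,v)
u=max(u,80);v=max(v,75)
a=cv2.resize(t[170:290,240:370],None,fx=3,fy=3,interpolation=cv2.INTER_CUBIC)
b=cv2.resize(c[v-60:v+60,u-65:u+65],None,fx=3,fy=3,interpolation=cv2.INTER_CUBIC)
cv2.imwrite('pics/c9.png',np.clip(1.5*np.hstack([a,b]),0,255).astype(np.uint8))
cv2.imwrite('pics/c9s.png',c);cv2.imwrite('pics/c9t.png',t)
print(delta([555.2,-319.8,150],yawR(76.6)))"
```

```text
[-0.23  0.02 -1.88] 17.725 [-0.33  0.72  0.68  0.    1.74 -1.93] [ 689.92 -109.94  284.52]
234 215
[ 134.33 -205.6  -140.74   15.05    0.02   -0.  ]
```

View pics/c9.png

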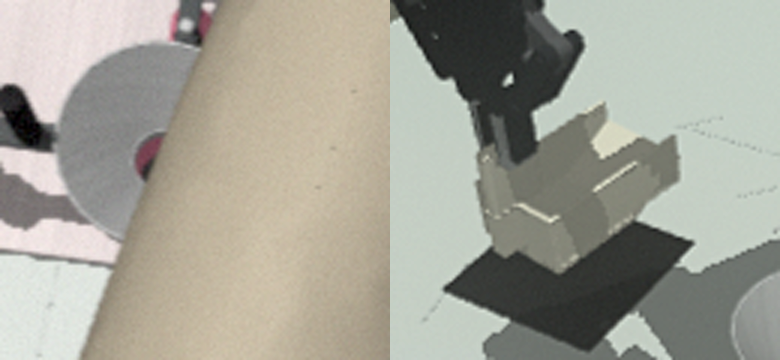

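Call:
carry_out(deltas=[[1, 0, -25, -17, 0, 0, 0], [1, 0, -60, -41, 0, 0, 0], [1, 10, -100, -69, 0, 0, 0], [1, 30, -140, -96, 0, 0, 0], [1, 55, -175, -120, 0, 0, 0]])

```text
time_s: 18.45
eef_pos: [574.0, -290.4, 229.2]
ee_rot: [0.707, -0.01, 0.707, 0.01]
force: [0.6, -0.7, -2.1]
grip_width: 0.092
```

Call:
carry_out(deltas=[[1, 20, -15, -10, 4, 0, 0], [1, 42, -25, -17, 8, 0, 0], [1, 62, -30, -21, 12, 0, 0], [1, 79, -30, -21, 15, 0, 0], [1, 79, -30, -21, 15, 0, 0]])

```text
time_s: 19.08
eef_pos: [554.3, -319.2, 149.2]
ee_rot: [0.702, 0.083, 0.703, -0.082]
force: [-0.0, 0.8, -1.2]
grip_width: 0.091
```

```bash
python3 -c "
from h import *
s=ctrl.sense();print(s['time_s'],s['eef_pos'])
print(delta([555.2,-319.8,50.5],yawR(76.6)))"
```

```text
19.075 [ 554.28 -319.24  149.19]
[98.69 -0.44  1.22  0.04 -0.12 -0.06]
```

Call:
carry_out(deltas=[[1, 30, 0, 1, 0, 0, 0], [1, 60, 0, 1, 0, 0, 0], [1, 82, 0, 1, 0, 0, 0], [1, 93, 0, 1, 0, 0, 0], [1, 98, 0, 1, 0, 0, 0]])

```text
time_s: 19.7
eef_pos: [556.0, -320.2, 52.6]
ee_rot: [0.703, 0.082, 0.702, -0.082]
force: [-0.1, 0.3, -2.6]
grip_width: 0.092
```

Call:
carry_out(deltas=[[1, 1, 0, 0, 0, 0, 0], [0.6, 1, 0, 0, 0, 0, 0], [0, 1, 0, 0, 0, 0, 0], [-1, 1, 0, 0, 0, 0, 0], [-1, 1, 0, 0, 0, 0, 0]])

```text
time_s: 20.32
eef_pos: [555.7, -320.1, 51.3]
ee_rot: [0.702, 0.082, 0.702, -0.083]
force: [0.8, 0.1, 0.6]
grip_width: 0.828
```

Call:
carry_out(deltas=[[-1, 0, 0, 0, 0, 0, 0], [-1, -15, 0, 0, 0, 0, 0], [-1, -45, 0, 0, 0, 0, 0], [-1, -90, 0, 0, 0, 0, 0], [-1, -140, 0, 0, 0, 0, 0]])

```text
time_s: 20.95
eef_pos: [555.4, -319.9, 193.5]
ee_rot: [0.702, 0.082, 0.702, -0.083]
force: [0.1, -1.4, 0.2]
grip_width: 1.0
```

Call:
carry_out(deltas=[[-1, -20, 10, -35, 0, 0, 0], [-1, -40, 20, -80, 0, 0, 0], [-1, -60, 40, -130, 0, 0, 0], [-1, -60, 50, -180, 0, 0, 0], [-1, -60, 50, -220, 0, 0, 0]])

```text
time_s: 21.58
eef_pos: [351.8, -219.4, 252.5]
ee_rot: [0.703, 0.082, 0.702, -0.083]
force: [1.2, -0.4, 0.3]
grip_width: 0.995
```

```bash
python3 -c "
from h import *
s=ctrl.sense();print(s['time_s'],s['eef_pos'],s['force'])
t=viewer.capture('top')[:,:,::-1];cv2.imwrite('pics/t10.png',t)
g=t.max(2)
a=g[225:325:3,420:515:3]
for r in a: print(' '.join('%3d'%x for x in r))
print('funnel stem BGR')
print(np.round(ray('top',(294.5,222),140)))
for r in t[210:236:2,282:308:2]: print(' '.join('%d/%d/%d'%tuple(x) for x in r))
o=cv2.imread('pics/top0.png');
d=cv2.absdiff(t,o).max(2)
for n,b in dict(mirror=(385,135,480,190),nozzle=(272,312,310,355),spring=(390,340,420,370)).items(): print(n,(d[b[1]:b[3],b[0]:b[2]]>40).sum())
"
```

```text
21.575 [ 351.81 -219.35  252.46] [ 1.18 -0.37  0.32]
130 135 134 130 128 133 133 131 135 132 132 132 131 131 133 130 132 135 132 128 130 129 130 129 124 131 132 128 130 131 132 131
133 131 130 131 130 132 132 134 131 132 130 133 132 131 132 133 132 130 132 131 131 132 131 132 129 128 130 130 131 131 132 130
129 129 134 134 133 130 133 131 131 134 132 131 130 129 132 129 133 131 128 133 131 131 124 120  87  64 128 132 127 132 131 130
132 134 131 132 133 133 132 132 131 134 130 132 133 131 132 132 125 123  75  53  28  17  12   7  23  13 123 131 129 131 133 129
130 130 131 129 134 132 130 132 130 127 124 110  62  42  33  20  15  21  14  25  16  16  16  18   5  20 100 130 133 130 131 130
131 133 131 126 120  79  49  33  27  13  16  22  24  17  19  21  20  14  18  14  17  21  26  23  21  13  61 131 129 130 131 125
132  49  24  21  19  25  21  16  19  15  16  17  23  15  10  17  24  17  21  16  34  62 110 141  31  15  35 131 132 131 132 131
130  94  13  11  13  18  20  22  16  13  19   5  19  21  12  17  16  19  21  66  76  78 132 132  18  14  21 116 128 128 125 129
132 103  20  21  19  24
[... 4189 characters left out ...]
/55 23/25/26 27/22/23 26/25/25 25/26/27 26/22/23 30/31/25 28/27/24 83/83/84 95/96/97
81/81/80 75/75/78 42/37/62 25/26/28 20/22/20 28/25/28 29/27/25 24/25/22 20/22/21 30/32/31 44/44/45 93/93/94 92/95/94
77/78/78 80/81/82 64/60/72 26/26/27 25/24/21 30/32/31 16/15/16 29/26/36 27/23/29 31/32/30 74/76/77 97/99/98 98/99/100
81/81/80 76/75/79 87/88/89 46/47/46 24/22/20 22/26/23 23/21/20 26/25/30 28/30/31 60/59/60 93/94/94 90/90/91 93/94/93
83/82/82 84/83/84 85/83/84 89/89/89 85/86/86 53/54/53 48/48/46 61/63/63 96/94/93 91/91/89 92/91/93 95/95/94 97/98/98
86/85/85 88/89/87 86/86/86 92/92/93 88/87/88 90/92/90 91/93/92 93/93/91 93/94/93 90/90/90 92/89/90 91/93/92 87/91/89
mirror 0
nozzle 291
spring 87
```

```bash
python3 -c "
from h import *
o=cv2.imread('pics/top0.png');t=viewer.capture('top')[:,:,::-1].copy();s0=cv2.imread('pics/scene0.png');s=viewer.capture('scene')[:,:,::-1].copy()
poly=np.array([right(*p) for p in [(592,105),(635,112),(640,150),(690,150),(655,300),(560,275)]],np.int32)
m=np.zeros(o.shape[:2],np.uint8);cv2.fillPoly(m,[poly],1)
for im in(o,t): v=im.max(2)[m>0]; print('dark in scoop',(v<62).sum(),'of',v.size,np.percentile(v,[1,5,20]))
def match(a,b,n,bx):
  T=a[bx[1]:bx[3],bx[0]:bx[2]];r=cv2.matchTemplate(b[bx[1]-12:bx[3]+12,bx[0]-12:bx[2]+12],T,cv2.TM_CCOEFF_NORMED);_,v,_,l=cv2.minMaxLoc(r);print(n,round(v,3),np.array(l)-12)
for n,b in dict(mirror=(385,135,480,190),nozzle=(276,318,308,352),spring=(392,343,418,368),scoop=(448,240,500,312)).items(): match(o,t,'top '+n,b)
for n,b in dict(spring=(298,223,320,238),scoop=(200,212,258,255),mirror=(138,285,212,335),nozzle=(345,262,385,285)).items(): match(s0,s,'scene '+n,b)
st=ctrl.sense();print(st['time_s'],st['force'],st['eef_pos'])
# free slugs: new dark blobs vs start, top view around jig
d=((t.max(2)<60)&(o.max(2)>75)).astype(np.uint8);n,_,S,C=cv2.connectedComponentsWithStats(d)
for i in range(1,n):
  if S[i,4]>15: print(S[i],C[i])
"
```

```text
dark in scoop 407 of 1267 [27.  38.3 47. ]
dark in scoop 0 of 1267 [ 74.  79. 128.]
top mirror 0.985 [0 0]
top nozzle 0.845 [0 0]
top spring 0.478 [-3 -1]
top scoop 0.788 [0 0]
scene spring 0.998 [0 0]
scene scoop 0.885 [0 0]
scene mirror 0.998 [0 0]
scene nozzle 0.496 [9 0]
21.725 [ 0.21 -1.2  -0.07] [ 352.53 -220.32  252.64]
[228 198  31  23 371] [243.35 210.94]
[287 222  17  11 119] [295.03 226.92]
[486 288   5  21  30] [488.  299.3]
[ 414  315  103   63 1927] [465.34 347.7 ]
[463 396  44  42 291] [479.43 410.71]
[586 403   9  17  42] [590.21 411.69]
[393 416  15   9  27] [399.67 420.37]
[ 491  420   96   60 1142] [528.58 461.91]
[ 149  423  106   57 1739] [201.6  465.97]
[142 427  62  51 539] [170.04 448.99]
[417 445  36  35  73] [434.59 461.55]
```

```bash
python3 -c "
from h import *
for z in (17,30,50,80,115,135): print(z,proj('top',[586.6,26.4,z]), 548.9*44/(1068-z))
from rig import order
print(order.finish_job())"
```

```text
17 [297.23 234.89] 22.97963843958135
30 [296.95 233.67] 23.267437379576105
50 [296.51 231.73] 23.724557956777996
80 [295.81 228.69] 24.44493927125506
115 [294.95 224.9 ] 25.34270724029381
135 [294.42 222.62] 25.88595927116827
the job is handed in; nothing more can be done
None
```

I swung the funnel over the barrel, poured the slugs through it, put the empty scoop back on its mat, and handed the job in at about 22 s. The hand-in gives no verdict, so the result rests on my own checks.

- **Funnel:** I swung it by its knob until it pressed on the stop at about 15 N. The top view afterwards showed its mouth within 1 mm of the barrel axis.
- **Slugs:** No dark pixels were left in the scoop (407 before the pour), and I saw no loose slugs in the top view. The dark pile seen through the stem sits at about 50 mm, well below the 115 mm barrel mouth. I could not count all eight one by one.
- **Scoop:** It stands where it started, with 0 px shift in both views. The gripper was open and about 225 mm away from it when I handed in.
- **Bystanders:** The mirror is unmoved in both views.
    - **Spring:** it matches exactly in the scene view but poorly in the top view (score 0.48).
    - **Nozzle:** it matches in the top view (0 px, score 0.85) but poorly in the scene view (score 0.50), where the funnel now covers different ground.
    - I put the poor matches down to arm shadow and the moved funnel. The arm never went near either one.
- **One check that did not settle it:** The wrist force with the tipped scoop averaged −1.9 to −2.0 N, against about −1.6 N expected for an empty scoop. I read that as sensor bias, since the loaded scoop also read about 0.5 N too heavy.

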